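# Bring a syringe pump's pusher up to the plunger and engage its drive lever

### The arm

A 6-joint arm with a two-finger parallel gripper is mounted at the origin on a cart in front of the work surface, level with it; the furniture and walls round the work are solid. World frame = base frame: x ahead of the robot, y to its left, z up, the work surface at z = 0. Lengths are in m, angles in degrees, forces in N, time in s.
With the tool pointing down it reaches from about 0.25 to 0.725 m from the base axis. Payload 9.7 kg.
Tool frame: the origin (TCP) lies on the centre line of the jaws, within the pads' length; the fingertips stand 22 mm ahead of it and the grasp point (between the pads) lies 3 mm ahead of it; z points along the fingers, y is the direction in which the jaws open and shut (so a half turn about z gives the same grasp; the last joint's range is limited). The gripper opens to 85 mm and grips with 20 to 120 N. Pads are 22 mm wide; open, the fingers measure 114 mm over their backs; the gripper's body (76 mm by 85 mm) begins 54 mm behind the grasp point. The pads swing forward as they close: fully open they stand 13 mm farther back than shut.
Start: joints at [73.453, 4.979, 10.078, 95.1, 0, 90], TCP at [0.157, 0.527, 0.253] pointing down, gripper open.
Joint ranges: [-179.16, 179.16], [-48.56, 103.87], [-65.8, 70.77], [-126.05, 130.52], [-82.76, 87.17], [-180, 180]. Speed limits (degrees/s): [127.2, 127.2, 147.25, 180, 180, 180].

### API

Orientations are given as [roll, pitch, yaw] about the fixed x, y, z axes, in that order (R = Rz(yaw) Ry(pitch) Rx(roll)).
In Python, from workcell import get_obs, camera, camera_params, job_done gives the robot as it stands.
- The arm moves only by the tool servo_tool, never from a script. Its argument "steps" is a list of rows, each an object of numbers: "x", "y", "z": the shift along the world's x, y, z in mm; "yaw": the turn about the world's z in degrees. A call has 1 to 12 rows; each row is the pose to reach, as a shift and turn from the pose measured when the call began; what a row does not reach only later rows make up. A row lasts 1/8 s, in which the tool goes at most 62.5 mm and 10.7 degrees, less where a joint would pass 70% of its speed; a pose out of reach is approached as far as the arm can. A call with a gripper value outside its range is refused whole. "grip" is the finger opening in mm, from 0 to 85.4, set as the call begins (left out, the last holds). The fingers move at their own pace and stop on an object; "grip_force" is the grip in N (left out, the last holds). Time passes only in rows, so rows that repeat a pose let the fingers close. It gives the time, the measured TCP pose, the force and the opening at its end, in the units of the state.
- get_obs(): the state, without advancing time (a new reading comes with each control period).
- camera(name): name is "scene" or "top"; returns (picture, depth): 480x640x3 uint8, red, green, blue; 480x640 float32, m along the optical axis (not along the pixel's ray), 0 where there is no reading.
- camera_params(name): a dict with "intrinsics" (3x3 intrinsics, pixels), "rvec" (rotation vector, rad) and "tvec" (3), from world to camera coordinates, as OpenCV has them. Camera axes: x right, y down, z forward; pixel columns grow to the right and rows downward; lengths in m; the calibration is good to about 2 mm. A picture is of the moment at which its call begins. camera_params takes no time and is no camera call.
- job_done(): hands the job in, once; it reports no verdict.
The state is a dict: "time": time; "q": joint angles; "qd": joint speeds; "joint_efforts": joint torques, N m; "ee_pos": TCP position; "tcp_rot": TCP orientation; "wrist_force": force on the tool from outside, world axes, zero at the start; "torque": the same for the moment, N m; "opening": finger opening in m.
Only numpy, scipy, OpenCV 4.12 (cv2) and the standard library are available. Lean on these libraries where they do the work, as an engineer would, in place of code of your own. Each camera call takes 0.05 s, during which the arm holds its last target.

### The job

Make the syringe pump ready to infuse: with the lever still disengaged, push the pusher block along its rods until it just touches the thumb plate of the syringe plunger, without pushing the plunger in (a couple of millimetres at most). Then push the lever on top of the block past its first click to the second stop, so that the drive is fully engaged while the block still touches the plunger, and move clear. Push gently with closed fingertips or the outside of the fingers; grip nothing, and leave the vial, spare syringe and bottle behind the pump where they are.

Things in the scene. Friction and masses are not known exactly. Their poses are not given: they have to be found in the camera images.
- pump: bench syringe pump, fixed, white chassis 130 mm deep (x -74 to +56) and 270 long (y). Origin: centre of its underside; z up, -x the front with display, +y the end where the pusher starts. Rods, syringe and pusher lie along y at x = +10 mm. Grey end plate at y +120 to +132 mm, 82 mm high; grey syringe cradle at y -127 to -44 mm, its clamp 130 mm high (y -92) is the highest fixed part
- pusher: aluminium block sliding along the pump's y: 76 (x) x 45 (y) x 83 mm, underside 52 and flat top 135 mm above the bench. Origin: centre of its underside; axes as the pump's. Its -y face meets the plunger; its plain +y face (22.5 mm from the origin) can be pushed above the end plate. Slides toward -y with about 2.5 N friction, stays where left; locked only with the lever at its second stop
- pusher_face (a point): the point on the pusher block's -y face, 100 mm above the bench, that meets the centre of the plunger's thumb plate
- plunger_plate (a point): centre of the outer (+y) face of the plunger's white thumb plate, a 22 mm disc, 100 mm above the bench. The syringe is clamped with its nozzle to -y; the plunger stands out by a different length each time, slides in (toward -y) when pushed with more than about 8 N and does not come back
- lever_knob (a point): centre of the black ball knob (17 mm across) of the drive lever on top of the block. The lever, 60 mm from pivot to knob, pivots 34 mm below the block's top in a slot along x, 5 mm to the -y side of the block's middle. At start it leans to the pump's front (-x), knob 22 mm above the block's top; to the second stop the knob travels 42 mm toward the pump's +x, rising to 26 mm midway
- lever (a joint): angle of the drive lever, rad: 0 disengaged (start, leaning to the pump's -x), 0.36 first click (half engaged, upright), 0.72 second stop (fully engaged, leaning to +x; a hard stop). Sprung into each of the three; 4 to 7 N at the knob to pass from one to the next. Let go less than half-way it springs back, beyond half-way it springs on
- drug_vial: amber vial, 39 mm across, 77 mm tall, loose, standing behind the pump (+x side); leave alone; origin: centre of its underside
- spare_syringe: spare clear syringe, 32 x 125 x 20 mm, loose, lying behind the pump; leave alone; origin: centre of its underside
- stock_bottle: small amber stoppered bottle, 38 mm across, 87 mm tall, loose, standing behind the pump; leave alone; origin: centre of its underside

How it is judged (in metres and radians):
On the way, in this order (a step that is already met when the one before it is completed fails the run):
1. the pusher block touches the plunger's thumb plate (gap under 2.5 mm) while the lever is still disengaged (distance between pusher_face and plunger_plate below 0.0025 m and value of joint lever below 0.15 rad), for 0.2 s.
2. the lever is at its second stop (value of joint lever above 0.65 rad), for 0.2 s.
At the end, for the whole second after the job is handed in: the lever rests at its second stop (over 0.65 of 0.72 rad), the pusher block rests against the plunger's thumb plate (gap under 2.5 mm), and the plunger has gone in by less than 4 mm (value of joint lever above 0.65 rad and distance between pusher_face and plunger_plate below 0.0025 m and distance of plunger_plate from where it was at the start of the episode below 0.004 m and linear speed of pusher below 0.01 m/s); the robot touches nothing.
It fails at once if the plunger is pushed in by more than 4 mm (distance of plunger_plate from where it was at the start of the episode above 0.004 m).
It fails at once if the pusher block or its lever is gripped or forced with more than 35 N (contact force between the fingers and pusher above 35 N).
It fails at once if the vial, the spare syringe or the bottle behind the pump is moved by more than 15 mm (distance of any of drug_vial, spare_syringe, stock_bottle from where it was at the start of the episode above 0.015 m).
It also fails if it takes over 42 s, if anything falls off the work surface, if the arm or the gripper's body presses on something with over 40 N, if the wrist force passes 120 N, or if a joint passes its speed limit or range.

## Working session

There is one attempt and no reset: what is moved stays moved. The work goes in short steps, Python scripts to look and compute and a tool call to move; the robot and the scene stay as the last step left them, time stands still between calls to the robot, and variables do not carry over. Pictures are saved under pics/ and viewed, and the job is handed in when it is done.

Besides the shell and the picture viewer there is one more tool, called after ">>>" as name(argument=value, ...), one argument or row to a line, values as JSON. servo_tool: Moves the arm, as the interface text tells. Its arguments: {"type":"object","properties":{"steps":{"type":"array"},"grip":{"type":"number"},"grip_force":{"type":"number"}},"required":["steps"]}

```bash
mkdir -p pics
cat > h.py <<'E'
import numpy as np,cv2
from workcell import *
def cam(n):
    p,d=camera(n); c=camera_params(n)
    np.savez(n+'.npz',p=p,d=d,K=np.array(c['intrinsics']),r=np.array(c['rvec'],float),t=np.array(c['tvec'],float)); return p,d
def load(n):
    z=np.load(n+'.npz'); return z['p'],z['d'],z['K'],cv2.Rodrigues(z['r'].reshape(3,1))[0],z['t'].ravel()
def world(n):
    p,d,K,R,t=load(n)
    v,u=np.mgrid[:480,:640]
    C=np.stack([(u-K[0,2])/K[0,0]*d,(v-K[1,2])/K[1,1]*d,d],-1)
    W=(C-t)@R; W[d==0]=np.nan
    return W
E
python3 - <<'E'
from h import *
for n in('scene','top'):
    p,d=cam(n); cv2.imwrite(f'pics/{n}0.png',p[:,:,::-1])
    _,_,K,R,t=load(n); print(n,K[0,0],-R.T@t,R[2])
o=get_obs();print(o)
E
```

```text
scene 532.6051469259567 [0.25212544 0.70711328 0.66987908] [ 0.40293107 -0.65970225 -0.63438119]
top 452.12687256088094 [0.47494361 0.15260225 0.96312904] [ 0.10459735  0.01472489 -0.99440564]
{'time': 0.1, 'q': array([ 7.34536633e+01,  5.00755599e+00,  1.00378483e+01,  9.50993223e+01,
       -3.02376844e-04,  9.00000136e+01]), 'qd': array([ 0.01923264, -0.03736262,  0.13730649,  0.1994392 ,  0.08532668,
       -0.09839582]), 'joint_efforts': array([-3.22448868e-04, -5.21560872e+01,  4.65656197e+01,  1.60009222e-02,
       -4.21132006e-05,  5.41741372e-06]), 'ee_pos': array([0.15658354, 0.52704671, 0.25264746]), 'tcp_rot': array([-1.79930970e+02,  3.02393042e-04,  1.63453650e+02]), 'wrist_force': array([-0.81632256,  0.8582331 , -0.07784965]), 'torque': array([-0.01792897, -0.04782494, -0.01459175]), 'opening': 0.08545124064584957}
```

View pics/scene0.png

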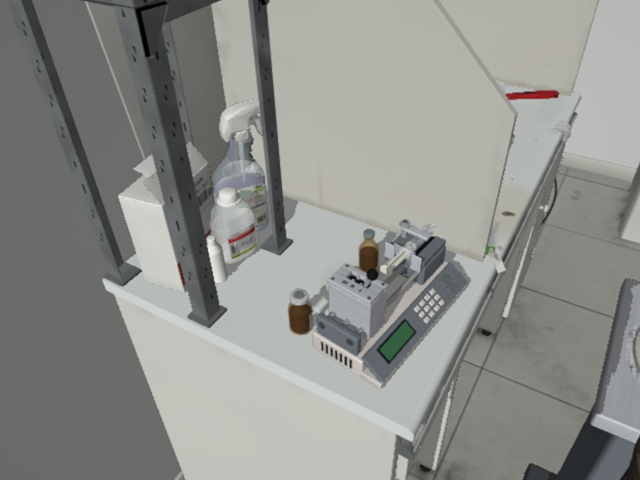

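View pics/top0.png

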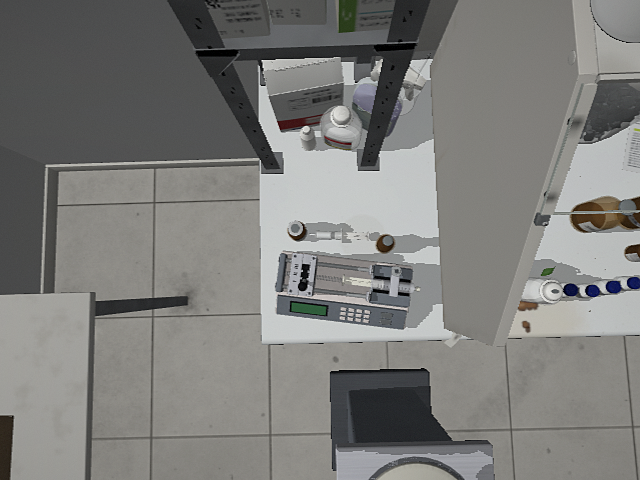

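Run:
```python
from h import *
p,*_=load('top'); c=p[215:335,265:425]; cv2.imwrite('pics/topc.png',cv2.resize(c[:,:,::-1],None,fx=5,fy=5,interpolation=cv2.INTER_CUBIC))
p,*_=load('scene'); c=p[215:390,285:485]; cv2.imwrite('pics/scc.png',cv2.resize(c[:,:,::-1],None,fx=4,fy=3.42*4/3.42*1.0 if 0 else 3.4,interpolation=cv2.INTER_CUBIC))
W=world('top')
for (u,v) in [(281,254),(305,258),(303,262),(310,290),(300,285),(345,300),(408,320),(277,310),(280,252),(409,266)]: print(u,v,W[v,u].round(4))
```

```text
281 254 [0.5417 0.255  0.0806]
305 258 [0.5292 0.2049 0.1325]
303 262 [0.5218 0.2085 0.1352]
310 290 [0.4704 0.1968 0.1358]
300 285 [0.4798 0.2127 0.1645]
345 300 [0.4482 0.1317 0.0473]
408 320 [ 4.019e-01 -1.000e-04  3.000e-04]
277 310 [0.431  0.2709 0.0302]
280 252 [0.5521 0.2663 0.0013]
409 266 [ 5.131e-01 -2.000e-04  4.270e-02]
```

View pics/topc.png

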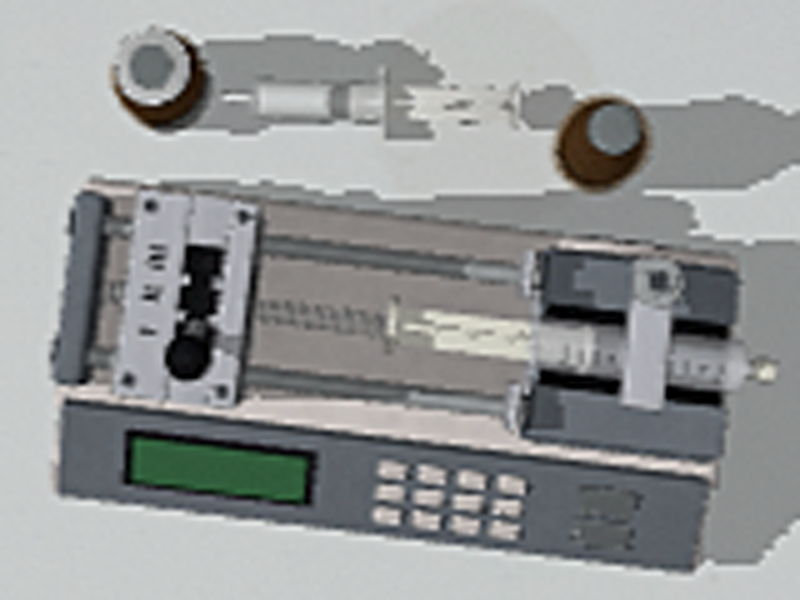

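View pics/scc.png

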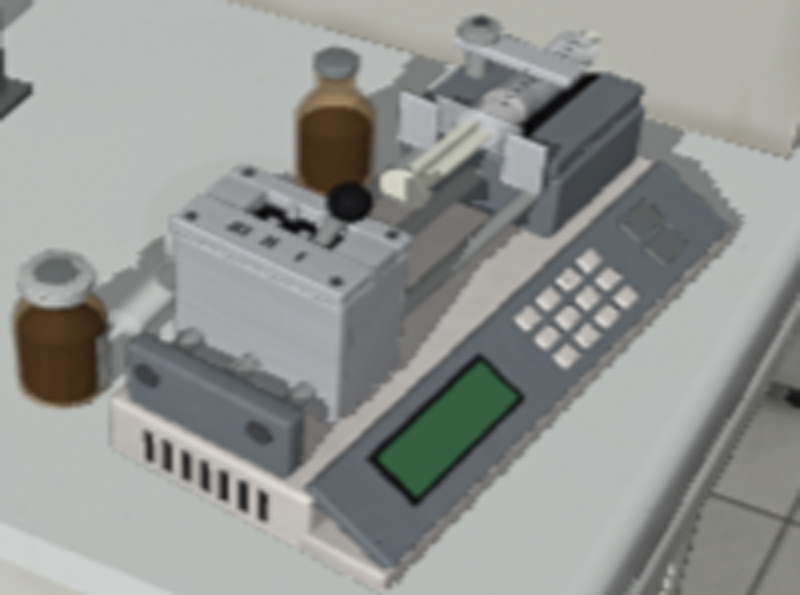

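```bash
cat > meas.py <<'E'
from h import *
for n in('top','scene'):
    W=world(n).reshape(-1,3)
    W=W[~np.isnan(W).any(1)]
    W=W[(W[:,0]>.35)&(W[:,0]<.6)&(W[:,1]>-.05)&(W[:,1]<.3)]
    m=abs(W[:,2]-.135)<.0025
    # largest dense: block top
    P=W[m&(W[:,1]>.05)]
    med=np.median(P,0); P=P[np.linalg.norm(P[:,:2]-med[:2],axis=1)<.06]
    r=cv2.minAreaRect((P[:,:2]*1000).astype(np.float32)); print(n,'block top',len(P),P[:,2].mean(),r)
    K=W[(W[:,2]>.142)&(np.linalg.norm(W[:,:2]-med[:2],axis=1)<.06)]
    from scipy.optimize import least_squares
    if len(K)>6:
        s=least_squares(lambda c:np.linalg.norm(K-c,axis=1)-.0085,K.mean(0)-[0,0,.005],loss='soft_l1',f_scale=.001); print('knob',len(K),s.x,s.cost)
    for lo,hi,nm in((.025,.056,'chassis'),):
        Q=W[(W[:,2]>lo)&(W[:,2]<hi)]; print(nm,cv2.minAreaRect((Q[:,:2]*1000).astype(np.float32)))
E
python3 meas.py
python3 - <<'E'
from h import *
W=world('top')
np.set_printoptions(suppress=True,linewidth=200)
for v in range(272,288,2):
    print(v,[(u,*(W[v,u]*1000).round().astype(int)) for u in range(338,352)])
W=world('scene')
for v in range(258,280,2):
    print(v,[(u,*(np.nan_to_num(W[v,u])*1000).round().astype(int)) for u in range(376,396,2)])
E
```

```text
top block top 742 0.13490119249151666 ((499.66094970703125, 210.9807586669922), (44.93317794799805, 76.05075073242188), 81.7660140991211)
knob 72 [0.47776999 0.20907877 0.15698969] 3.4073667120742766e-05
chassis ((497.3392333984375, 130.47607421875), (269.0809020996094, 186.99176025390625), 81.84928894042969)
scene block top 1021 0.13553755413299665 ((500.8082580566406, 211.97695922851562), (47.033409118652344, 77.59483337402344), 81.12065124511719)
knob 129 [0.47967383 0.20944975 0.1575051 ] 8.434572110248693e-05
chassis ((496.7187805175781, 132.68397521972656), (271.8594665527344, 185.76809692382812), 82.20661926269531)
272 [(338, np.int64(505), np.int64(144), np.int64(42)), (339, np.int64(505), np.int64(142), np.int64(46)), (340, np.int64(505), np.int64(140), np.int64(45)), (341, np.int64(505), np.int64(138), np.int64(42)), (342, np.int64(504), np.int64(136), np.int64(45)), (343, np.int64(504), np.int64(134), np.int64(46)), (344, np.int64(504), np.int64(132), np.int64(43)), (345, np.int64(504), np.int64(130), np.int64(47)), (346, np.int64(504), np.int64(128), np.int64(43)), (347, 
[... 10373 characters left out ...]
nt64(117), np.int64(74)), (392, np.int64(486), np.int64(116), np.int64(73)), (394, np.int64(484), np.int64(113), np.int64(72))]
278 [(376, np.int64(472), np.int64(211), np.int64(155)), (378, np.int64(516), np.int64(104), np.int64(45)), (380, np.int64(512), np.int64(103), np.int64(47)), (382, np.int64(510), np.int64(99), np.int64(44)), (384, np.int64(507), np.int64(99), np.int64(46)), (386, np.int64(503), np.int64(99), np.int64(47)), (388, np.int64(489), np.int64(123), np.int64(74)), (390, np.int64(487), np.int64(122), np.int64(74)), (392, np.int64(485), np.int64(118), np.int64(71)), (394, np.int64(482), np.int64(115), np.int64(70))]<stdin>:5: RuntimeWarning: invalid value encountered in cast
```

>>> servo_tool(
  steps=[
    {"x": 40,"y": -30,"yaw": 2},
    {"x": 85,"y": -62,"yaw": 4},
    {"x": 130,"y": -95,"yaw": 6},
    {"x": 175,"y": -128,"yaw": 8.3},
    {"x": 220,"y": -160,"yaw": 8.3},
    {"x": 265,"y": -192,"yaw": 8.3},
    {"x": 310,"y": -225,"yaw": 8.3},
    {"x": 345,"y": -249,"yaw": 8.3},
    {"x": 352,"y": -254,"yaw": 8.3},
    {"x": 352,"y": -254,"yaw": 8.3},
    {"x": 352,"y": -254,"yaw": 8.3},
  ],
  grip=0,
)

```text
schema error: expected keys x, y, z, yaw
```

>>> servo_tool(
  steps=[
    {"x": 40,"y": -30,"z": 0,"yaw": 2},
    {"x": 85,"y": -62,"z": 0,"yaw": 4},
    {"x": 130,"y": -95,"z": 0,"yaw": 6},
    {"x": 175,"y": -128,"z": 0,"yaw": 8.3},
    {"x": 220,"y": -160,"z": 0,"yaw": 8.3},
    {"x": 265,"y": -192,"z": 0,"yaw": 8.3},
    {"x": 310,"y": -225,"z": 0,"yaw": 8.3},
    {"x": 345,"y": -249,"z": 0,"yaw": 8.3},
    {"x": 352,"y": -254,"z": 0,"yaw": 8.3},
    {"x": 352,"y": -254,"z": 0,"yaw": 8.3},
    {"x": 352,"y": -254,"z": 0,"yaw": 8.3},
  ],
  grip=0,
)

```text
time: 1.48
ee_pos: [0.5077, 0.2738, 0.2527]
tcp_rot: [-179.9, -0.0, 171.8]
wrist_force: [0.0, -0.1, 0.6]
opening: -0.0
```

>>> servo_tool(
  steps=[
    {"x": 1,"y": 0,"z": -30,"yaw": 0},
    {"x": 1,"y": 0,"z": -60,"yaw": 0},
    {"x": 1,"y": 0,"z": -90,"yaw": 0},
    {"x": 1,"y": 0,"z": -115,"yaw": 0},
    {"x": 1,"y": 0,"z": -123,"yaw": 0},
    {"x": 1,"y": 0,"z": -123,"yaw": 0},
    {"x": 1,"y": 0,"z": -123,"yaw": 0},
  ],
)

```text
time: 2.35
ee_pos: [0.509, 0.2743, 0.1311]
tcp_rot: [180.0, 0.1, 171.8]
wrist_force: [0.0, 0.0, 0.5]
opening: 0.0001
```

Run:
```python
from h import *
p,d=cam('scene'); cv2.imwrite('pics/s1.png',cv2.resize(p[150:390,265:485][:,:,::-1],None,fx=2.7,fy=2.5))
print(get_obs()['wrist_force'],get_obs()['ee_pos'])
```

```text
[ 0.45538907 -0.26569547 -0.38014794] [0.50909924 0.27423396 0.13104672]
```

View pics/s1.png

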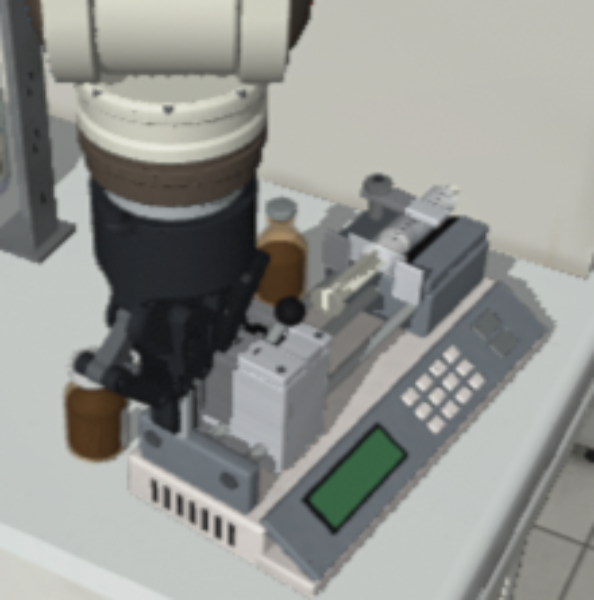

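>>> servo_tool(
  steps=[
    {"x": 2,"y": 15,"z": 0,"yaw": -10},
    {"x": 2,"y": 15,"z": 0,"yaw": -20},
    {"x": 2,"y": 15,"z": 0,"yaw": -30},
    {"x": 2,"y": 15,"z": 0,"yaw": -40},
    {"x": 2,"y": 15,"z": 0,"yaw": -50},
    {"x": 2,"y": 15,"z": 0,"yaw": -60},
    {"x": 2,"y": 15,"z": 0,"yaw": -70},
    {"x": 2,"y": 15,"z": 0,"yaw": -80},
    {"x": 1,"y": 8,"z": 0,"yaw": -90},
    {"x": -1,"y": -7,"z": 0,"yaw": -90},
    {"x": -2,"y": -15,"z": 0,"yaw": -90},
    {"x": -2,"y": -15,"z": 0,"yaw": -90},
  ],
)

```text
time: 3.9
ee_pos: [0.5072, 0.2585, 0.1314]
tcp_rot: [180.0, 0.1, 81.9]
wrist_force: [-0.4, 0.5, -0.1]
opening: 0.0
```

Run:
```python
from h import *
p,d=cam('scene'); cv2.imwrite('pics/s2.png',cv2.resize(p[150:390,265:485][:,:,::-1],None,fx=2.7,fy=2.5))
print(get_obs()['wrist_force'],get_obs()['ee_pos'])
```

```text
[ 0.65439098 -0.07320951 -0.68230779] [0.50725527 0.25894852 0.13138372]
```

View pics/s2.png

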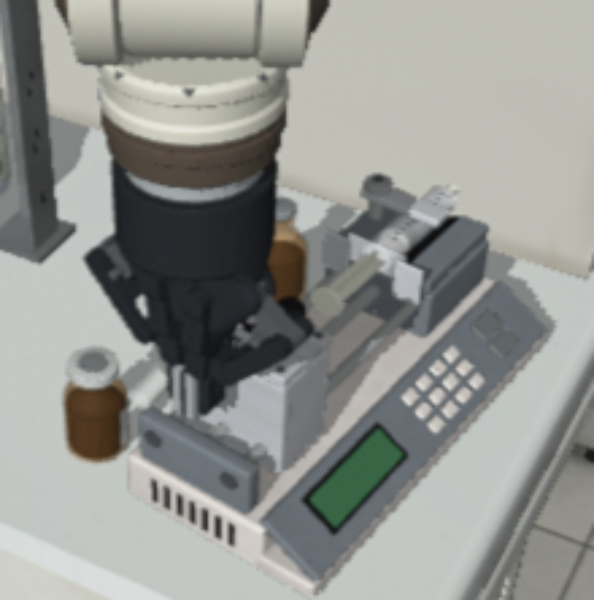

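>>> servo_tool(
  steps=[
    {"x": -0.6,"y": -4,"z": 0,"yaw": 0},
    {"x": -1.1,"y": -8,"z": 0,"yaw": 0},
    {"x": -1.7,"y": -12,"z": 0,"yaw": 0},
    {"x": -2.3,"y": -16,"z": 0,"yaw": 0},
    {"x": -2.9,"y": -20,"z": 0,"yaw": 0},
    {"x": -3.6,"y": -25,"z": 0,"yaw": 0},
    {"x": -4.3,"y": -30,"z": 0,"yaw": 0},
    {"x": -5.0,"y": -35,"z": 0,"yaw": 0},
    {"x": -5.7,"y": -40,"z": 0,"yaw": 0},
    {"x": -6.5,"y": -45,"z": 0,"yaw": 0},
    {"x": -7.0,"y": -48,"z": 0,"yaw": 0},
    {"x": -7.2,"y": -50,"z": 0,"yaw": 0},
  ],
)

```text
time: 5.45
ee_pos: [0.4999, 0.2087, 0.1313]
tcp_rot: [180.0, 0.1, 81.9]
wrist_force: [-2.0, 3.0, -0.7]
opening: -0.0
```

Run:
```python
from h import *
p,d=cam('scene'); cv2.imwrite('pics/s3.png',cv2.resize(p[210:330,330:450][:,:,::-1],None,fx=5,fy=5,interpolation=cv2.INTER_CUBIC))
p,d=cam('top'); cv2.imwrite('pics/t3.png',cv2.resize(p[240:315,290:390][:,:,::-1],None,fx=8,fy=8,interpolation=cv2.INTER_CUBIC))
print(get_obs()['wrist_force'],get_obs()['ee_pos'])
```

```text
[ 0.34354942 -0.40487884  0.02014478] [0.5000657  0.20854599 0.13137931]
```

View pics/s3.png

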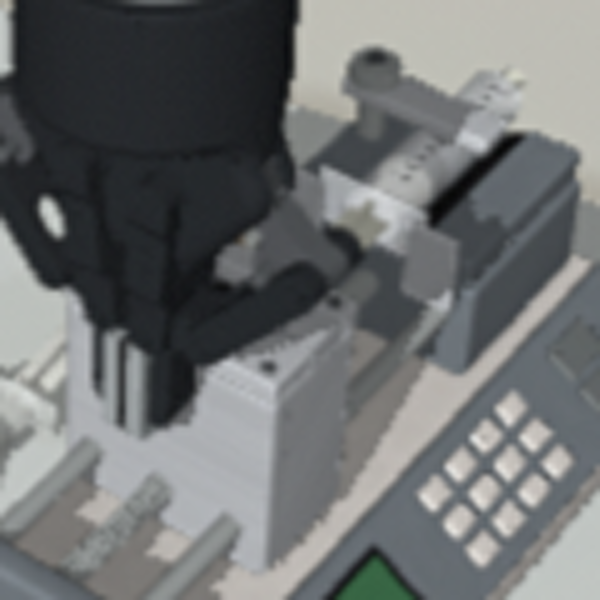

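View pics/t3.png

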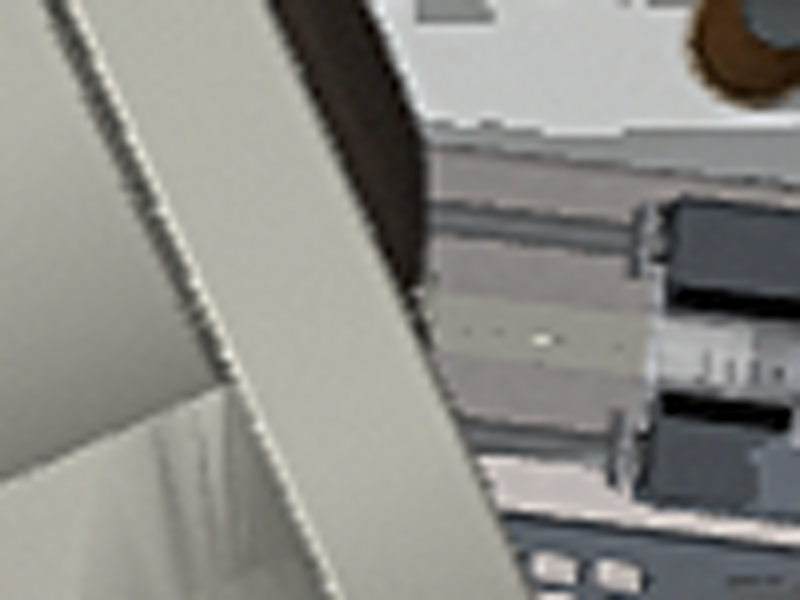

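>>> servo_tool(
  steps=[
    {"x": -0.6,"y": -4,"z": 0,"yaw": 0},
    {"x": -1.1,"y": -8,"z": 0,"yaw": 0},
    {"x": -1.4,"y": -10,"z": 0,"yaw": 0},
    {"x": -1.5,"y": -11,"z": 0,"yaw": 0},
    {"x": -1.5,"y": -11,"z": 0,"yaw": 0},
  ],
)

```text
time: 6.18
ee_pos: [0.4986, 0.1973, 0.1314]
tcp_rot: [179.9, 0.1, 81.9]
wrist_force: [0.8, 1.2, -1.2]
opening: 0.0
```

Run:
```python
from h import *
p,d=cam('scene'); cv2.imwrite('pics/s4.png',cv2.resize(p[210:330,330:450][:,:,::-1],None,fx=5,fy=5,interpolation=cv2.INTER_CUBIC))
print(get_obs()['wrist_force'],get_obs()['ee_pos'])
W=world('scene').reshape(-1,3); W=W[~np.isnan(W).any(1)]
a=np.array([.1429,.9897]); b=np.array([.9897,-.1429]); c=np.array([.4999,.2113])
Y=(W[:,:2]-c)@a*1000; X=(W[:,:2]-c)@b*1000; Z=W[:,2]*1000
# +y face points
m=(abs(X)<37)&(Z>60)&(Z<90)&(Y>-60)&(Y<30); print('face y hist',np.histogram(Y[m],bins=np.arange(-60,30,3)))
m=(abs(X)<37)&(Z>60)&(Z<90)&(Y>-50)&(Y<0);print(np.median(Y[m]))
m=(X>-42)&(X<-34)&(Z>60)&(Z<132)&(Y>-100)&(Y<0);print('side',np.percentile(Y[m],[0,1,2,5,50,95,98,99,100]),m.sum())
m=(abs(Z-135)<3)&(abs(X)<38)&(Y<0)&(Y>-100);print('top',np.percentile(Y[m],[0,1,2,5,50,95,98,99,100]),m.sum())
```

```text
[ 0.00800384  1.54951141 -0.5538912 ] [0.49867754 0.19734145 0.13142716]
face y hist (array([ 10,   6,  13,   6,   6,  10,  10,   7,   9,  11,  29, 413,  52,
        27,  29,  27,  23,  29,  29,  30,  27,  23,  33,  26,  29,  31,
        27,  29,  26]), array([-60, -57, -54, -51, -48, -45, -42, -39, -36, -33, -30, -27, -24,
       -21, -18, -15, -12,  -9,  -6,  -3,   0,   3,   6,   9,  12,  15,
        18,  21,  24,  27]))
-24.99581385244472
side [-69.97244609 -67.66815377 -66.86946584 -65.27968579 -43.67193948
 -25.5679416  -24.83788488 -24.48305405 -23.42200468] 523
top [-69.65241004 -68.61026062 -68.3728561  -65.89309033 -39.37563721
  -3.76687     -3.04548533  -2.75583536  -1.52060904] 341
```

View pics/s4.png

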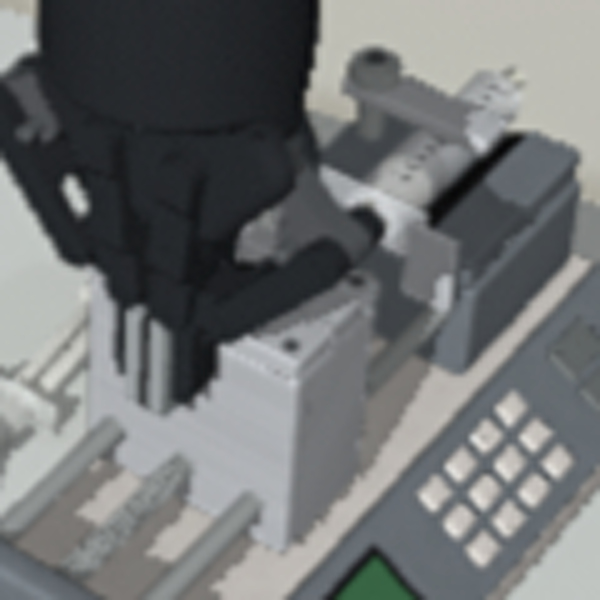

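>>> servo_tool(
  steps=[
    {"x": -0.2,"y": -1.2,"z": 0,"yaw": 0},
    {"x": -0.4,"y": -2.5,"z": 0,"yaw": 0},
    {"x": -0.4,"y": -2.5,"z": 0,"yaw": 0},
  ],
)

```text
time: 6.6
ee_pos: [0.4983, 0.1947, 0.1315]
tcp_rot: [179.9, 0.1, 81.9]
wrist_force: [-1.9, 2.3, 0.2]
opening: -0.0003
```

>>> servo_tool(
  steps=[
    {"x": -0.1,"y": -0.7,"z": 0,"yaw": 0},
    {"x": -0.1,"y": -0.7,"z": 0,"yaw": 0},
  ],
)

```text
time: 6.85
ee_pos: [0.4982, 0.194, 0.1314]
tcp_rot: [179.9, 0.1, 81.9]
wrist_force: [-0.4, 2.1, -0.1]
opening: -0.0001
```

>>> servo_tool(
  steps=[
    {"x": -0.1,"y": -0.6,"z": 0,"yaw": 0},
    {"x": -0.1,"y": -0.6,"z": 0,"yaw": 0},
  ],
)

```text
time: 7.1
ee_pos: [0.4981, 0.1933, 0.1314]
tcp_rot: [179.9, 0.1, 81.9]
wrist_force: [-0.1, 1.8, 0.4]
opening: 0.0003
```

>>> servo_tool(
  steps=[
    {"x": -0.1,"y": -0.6,"z": 0,"yaw": 0},
    {"x": -0.1,"y": -0.6,"z": 0,"yaw": 0},
  ],
)

```text
time: 7.35
ee_pos: [0.498, 0.1927, 0.1315]
tcp_rot: [179.9, 0.1, 81.9]
wrist_force: [-0.3, 2.0, 0.6]
opening: -0.0
```

>>> servo_tool(
  steps=[
    {"x": -0.1,"y": -0.5,"z": 0,"yaw": 0},
    {"x": -0.1,"y": -0.5,"z": 0,"yaw": 0},
  ],
)

```text
time: 7.6
ee_pos: [0.498, 0.1925, 0.1315]
tcp_rot: [179.9, 0.1, 81.9]
wrist_force: [0.2, 4.9, -1.7]
opening: 0.0002
```

>>> servo_tool(
  steps=[
    {"x": 0,"y": -0.4,"z": 0,"yaw": 0},
    {"x": 0,"y": -0.4,"z": 0,"yaw": 0},
  ],
)

```text
time: 7.85
ee_pos: [0.498, 0.1925, 0.1315]
tcp_rot: [179.9, 0.0, 81.9]
wrist_force: [0.3, 7.0, -1.1]
opening: -0.0002
```

>>> servo_tool(
  steps=[
    {"x": 0.6,"y": 4,"z": 0,"yaw": 0},
    {"x": 2,"y": 14,"z": 0,"yaw": 0},
    {"x": 4,"y": 30,"z": 15,"yaw": 0},
    {"x": 5,"y": 40,"z": 45,"yaw": 0},
    {"x": -20,"y": 60,"z": 85,"yaw": 10},
    {"x": -60,"y": 80,"z": 95,"yaw": 20},
    {"x": -100,"y": 100,"z": 100,"yaw": 30},
    {"x": -140,"y": 110,"z": 100,"yaw": 40},
    {"x": -160,"y": 115,"z": 100,"yaw": 50},
    {"x": -160,"y": 115,"z": 100,"yaw": 60},
    {"x": -160,"y": 115,"z": 100,"yaw": 70},
  ],
)

```text
time: 9.22
ee_pos: [0.3376, 0.3079, 0.2317]
tcp_rot: [179.9, 0.1, 152.3]
wrist_force: [0.8, 0.4, -0.4]
opening: -0.0005
```

```bash
python3 - <<'E'
from h import *
p,d=cam('scene'); cv2.imwrite('pics/s5.png',cv2.resize(p[190:390,265:485][:,:,::-1],None,fx=3.6,fy=3))
p,d=cam('top'); cv2.imwrite('pics/t5.png',cv2.resize(p[215:335,265:425][:,:,::-1],None,fx=5,fy=5,interpolation=cv2.INTER_CUBIC))
E
python3 meas.py
```

```text
top block top 742 0.13489142157373235 ((491.99169921875, 158.86415100097656), (44.86931228637695, 75.8626480102539), 81.45756530761719)
knob 74 [0.47006913 0.15718013 0.15737595] 2.3016016395919596e-05
chassis ((497.56024169921875, 130.43348693847656), (269.46990966796875, 187.2866668701172), 81.52579498291016)
scene block top 921 0.1355386717453109 ((493.6651611328125, 159.5276641845703), (47.46334457397461, 77.3955307006836), 81.3258285522461)
knob 124 [0.47188355 0.15740632 0.15744593] 8.6285121728136e-05
chassis ((500.36376953125, 156.12091064453125), (225.47723388671875, 183.42010498046875), 82.56761169433594)
```

View pics/t5.png

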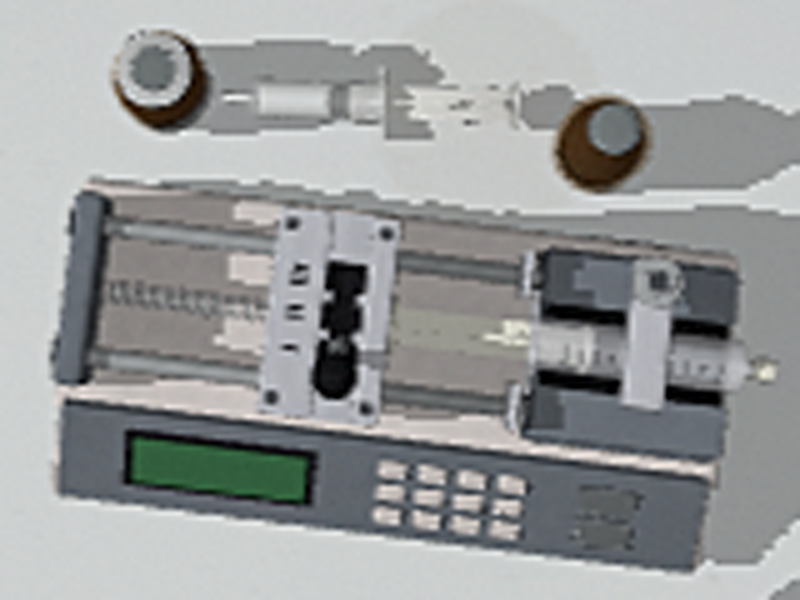

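View pics/s5.png

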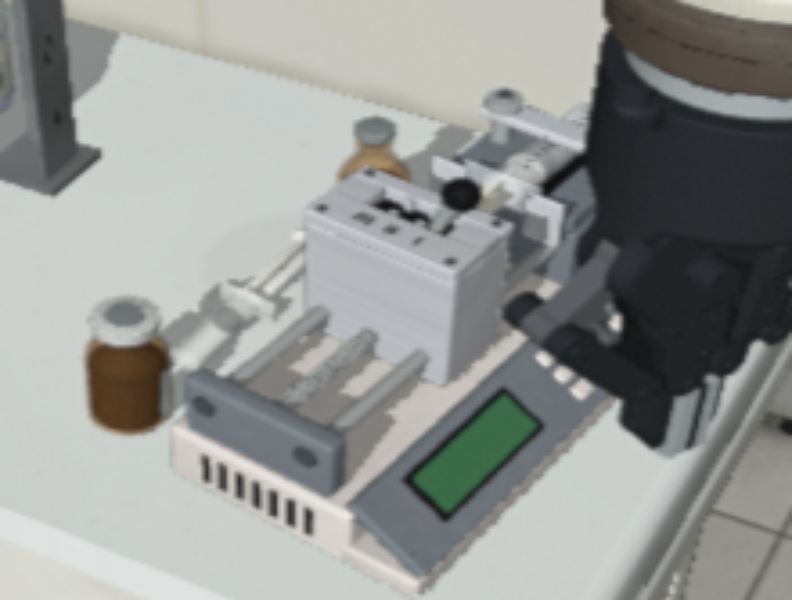

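>>> servo_tool(
  steps=[
    {"x": 15,"y": -30,"z": 0,"yaw": 10},
    {"x": 35,"y": -65,"z": 0,"yaw": 19.5},
    {"x": 60,"y": -105,"z": 0,"yaw": 19.5},
    {"x": 80,"y": -135,"z": 0,"yaw": 19.5},
    {"x": 88,"y": -144,"z": -15,"yaw": 19.5},
    {"x": 88,"y": -144,"z": -40,"yaw": 19.5},
    {"x": 88,"y": -144,"z": -60,"yaw": 19.5},
    {"x": 88,"y": -144,"z": -62,"yaw": 19.5},
    {"x": 88,"y": -144,"z": -62,"yaw": 19.5},
  ],
)

```text
time: 10.45
ee_pos: [0.4258, 0.1642, 0.1698]
tcp_rot: [179.9, 0.1, 171.5]
wrist_force: [0.5, -0.6, -0.0]
opening: -0.0002
```

>>> servo_tool(
  steps=[
    {"x": 10,"y": -1.4,"z": 0,"yaw": 0},
    {"x": 20,"y": -2.9,"z": 0,"yaw": 0},
    {"x": 25,"y": -3.6,"z": 0,"yaw": 0},
    {"x": 28,"y": -4,"z": 0,"yaw": 0},
    {"x": 31,"y": -4.5,"z": 0,"yaw": 0},
  ],
)

```text
time: 11.08
ee_pos: [0.4557, 0.1599, 0.1703]
tcp_rot: [179.9, -0.1, 171.5]
wrist_force: [-9.3, 1.6, 6.8]
opening: -0.0003
```

>>> servo_tool(
  steps=[
    {"x": 3,"y": -0.4,"z": 0,"yaw": 0},
    {"x": 6,"y": -0.9,"z": 0,"yaw": 0},
    {"x": 9,"y": -1.3,"z": 0,"yaw": 0},
    {"x": 12,"y": -1.7,"z": 0,"yaw": 0},
  ],
)

```text
time: 11.58
ee_pos: [0.4681, 0.158, 0.1702]
tcp_rot: [179.9, -0.1, 171.5]
wrist_force: [1.0, 0.3, -0.0]
opening: 0.0
```

>>> servo_tool(
  steps=[
    {"x": 3,"y": -0.4,"z": 0,"yaw": 0},
    {"x": 6,"y": -0.9,"z": 0,"yaw": 0},
    {"x": 9,"y": -1.3,"z": 0,"yaw": 0},
    {"x": 12,"y": -1.7,"z": 0,"yaw": 0},
    {"x": 15,"y": -2.1,"z": 0,"yaw": 0},
    {"x": 17.5,"y": -2.5,"z": 0,"yaw": 0},
  ],
)

```text
time: 12.32
ee_pos: [0.486, 0.1555, 0.1701]
tcp_rot: [179.9, -0.1, 171.5]
wrist_force: [0.4, 0.4, -0.1]
opening: 0.0002
```

>>> servo_tool(
  steps=[
    {"x": -15,"y": 2.1,"z": 0,"yaw": 0},
    {"x": -40,"y": 5.7,"z": 0,"yaw": 0},
    {"x": -65,"y": 9,"z": 20,"yaw": 0},
    {"x": -90,"y": 50,"z": 50,"yaw": 0},
    {"x": -120,"y": 90,"z": 70,"yaw": 0},
    {"x": -148,"y": 140,"z": 70,"yaw": 0},
    {"x": -148,"y": 152,"z": 70,"yaw": 0},
    {"x": -148,"y": 152,"z": 70,"yaw": 0},
  ],
)

```text
time: 13.32
ee_pos: [0.3375, 0.3077, 0.2398]
tcp_rot: [180.0, -0.1, 171.6]
wrist_force: [-0.4, -0.9, 0.2]
opening: -0.0003
```

```bash
python3 - <<'E'
from h import *
p,d=cam('scene'); cv2.imwrite('pics/s6.png',cv2.resize(p[190:390,265:485][:,:,::-1],None,fx=3.6,fy=3))
p,d=cam('top'); cv2.imwrite('pics/t6.png',cv2.resize(p[215:335,265:425][:,:,::-1],None,fx=5,fy=5,interpolation=cv2.INTER_CUBIC))
E
python3 meas.py
```

```text
top block top 744 0.1349410841288886 ((491.9532165527344, 158.8470458984375), (44.859771728515625, 75.96251678466797), 81.41873168945312)
knob 72 [0.51214234 0.15089852 0.15692292] 3.709460993391722e-05
chassis ((497.403076171875, 130.4309844970703), (269.2355651855469, 187.46429443359375), 81.53186798095703)
scene block top 910 0.13549497342137629 ((493.463134765625, 159.93075561523438), (47.74345016479492, 78.16165924072266), 81.09163665771484)
knob 128 [0.51322334 0.15135104 0.15708115] 0.00012365509217676727
chassis ((498.4305419921875, 153.02911376953125), (231.9970245361328, 182.7491455078125), 83.72476959228516)
```

View pics/t6.png

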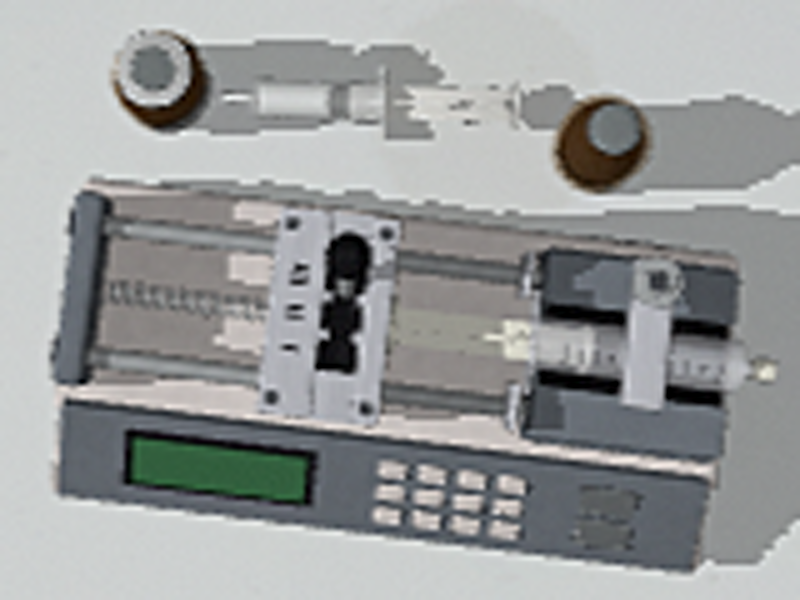

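View pics/s6.png

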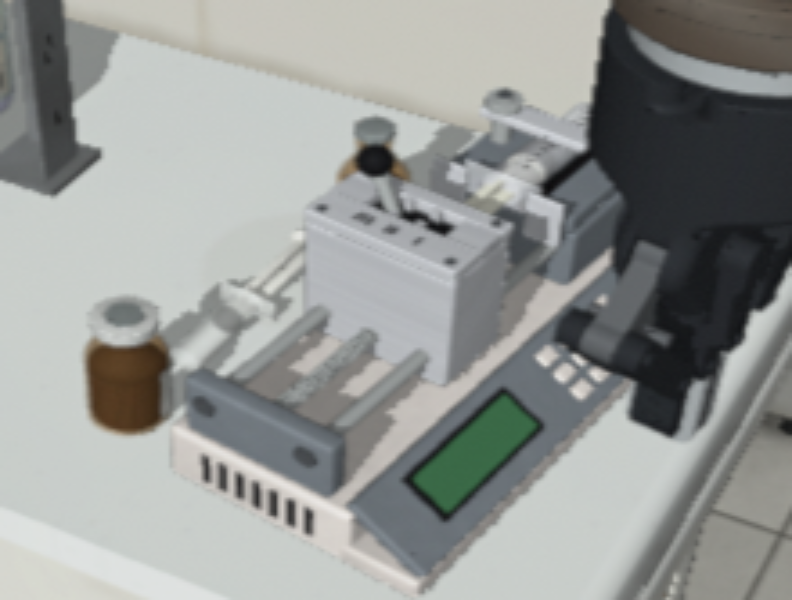

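The knob (top crop, about pixel 348,262) has travelled 42.5 mm, which puts it at the second stop. The block has not moved and the arm is clear, so I'm handing the job in.

```bash
python3 -c "
from workcell import *
print(job_done())"
```

```text
the job is handed in; nothing more can be done
None
```

The pump looks ready to infuse: the pusher block touches the thumb plate and the lever is at its second stop. I handed the job in after about 13.5 s, and no verdict was reported.

- **Pusher block:** I pushed it about 52.5 mm along its rods with closed fingertips, lever still disengaged. Contact showed as the push force rising from about 2 N to 7 N while the block stopped moving. That is below the roughly 8 N that slides the plunger, so I expect it went in very little, if at all. I could not see the contact itself, because the block hides the plate from both cameras.
- **Lever:** I pushed the knob past the first click and beyond half-way to the second stop, and it sprung the rest by itself. The highest force I read during this was about 11–12 N at the wrist.
- **Last checks:**
  - The top camera put the knob 42.5 mm from its start, against 42 mm expected; the scene camera gave about 42 mm.
  - The top camera showed the block within 0.1 mm of where it was before the lever push.
  - The vial, spare syringe and bottle look unmoved in the pictures.
  - The arm is clear of everything.
- **Disagreement:** the two cameras differ by 1 to 2 mm on absolute positions, which is within their calibration. I relied on force for the contact.

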